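Unplug the quick coupling and park its nipple

TASK

Take the tall blanking nipple out of the bench's quick coupling and park it upright, all the way down, in the empty hole of the plug stand. A latch holds the nipple until the coupling's sprung hand flange is pressed well down, so press the flange back, keep it back while you take hold of the nipple and draw it out, then let the sleeve spring up. Never pull hard on a latched nipple, press and set down gently, and leave the spare nipple and the other things on the bench as they are.

Things in the scene. Friction and masses are not known exactly. Their poses are not given: they have to be found in the camera images.
- coupling: Steel quick coupling bolted to the bench, upright; origin at the centre of its underside, z up on its axis. Square foot 84 x 84 x 10 mm, a capped port stub along +x to 54 mm from the axis, 23 mm high. A barrel 21 mm in diameter rises to z = 50 mm; round it a sprung sleeve, 40 mm in diameter, carries a hand flange. Fingers must not load it with over 25 N, nor the nipple with over 40 N.
- flange_low (a point): Point on the coupling's axis, 68 mm above the bench. The flat round hand flange (64 mm outside, hole 23 mm, 7 mm thick) is set by hand on the sleeve's thread, so its top face at rest lies 0 to 20 mm above this point: unmeasured, to be felt. Pressed straight down it gives way at 5 N plus 0.7 N per mm (12 N at 10 mm, 14 N at 13 mm) to a hard stop at 16 mm (16 N), and springs back when let go.
- latch (a point): Point on the coupling's axis amid two hidden latch jaws, 35.5 mm above the bench. They sit in the nipple's groove and are clear of it only while the flange is pressed in over 8 mm. The nipple's tip passes them 4 mm up; from then on they only rub. As the flange follows the fingers up, press it 13 to 16 mm (15 to 20 N) with both fingertips beside the nipple, grip the nipple there, and rise.
- nipple: Brass blanking nipple, 84 mm long, 0.08 to 0.17 kg, upright in the coupling; origin at the centre of its lower end, z up. From below: chamfered tip 14 mm in diameter (0 to 5.5 mm), groove 5 mm (5.5 to 15), shank 14 mm (15 to 26), round ribbed grip 18 mm (26 to 84). In the coupling its origin is 24 mm above the bench, its top 108 mm; it must rise 26 mm to leave the 17 mm bore.
- stand: Plug stand, an aluminium block 50 x 140 x 40 mm on a 6 mm foot plate 50 x 176 mm, bolted down; origin at the centre of its underside, z up, long side along its y. Two blind holes 18 mm in diameter, 20 mm deep (floor at z = 20 mm), 80 mm apart at y = +40 mm (empty) and y = -40 mm (spare nipple).
- empty_hole (a point): Centre of the mouth of the stand's empty hole, in its top face 40 mm above the bench. A nipple standing on the hole's floor has its origin 20 mm below this point.
- spare: Spare brass nipple, 62 mm long, with a 16 mm grip, standing in the stand's other hole; origin at the centre of its lower end. Leave it alone.
- spool: Solder spool standing on its flange, 54 mm in diameter, 40 mm high; origin at the centre of its underside. Leave it alone.
- attenuator: Black finned coaxial attenuator, 20 x 58 x 20 mm, lying; origin at the centre of its underside. Leave it alone.
- driver: Screwdriver, 168 mm long, lying along its y, handle 24 mm thick; origin at the middle of its underside. Leave it alone.

How it is judged:
By the outcome, as a careful person would: the job done as asked, in the order asked, and still so for the second after the job is handed in, with the robot touching nothing.
It also fails if it takes over 61 s, if anything falls off the work surface, if the arm or the gripper's body presses on something with over 40 N, if the wrist force passes 120 N, or if a joint passes its speed limit or range.

ROBOT

A 6-joint arm with a two-finger parallel gripper is mounted at the origin on the work surface; the furniture and walls round the work are solid. World frame = base frame: x ahead of the robot, y to its left, z up, the work surface at z = 0. Lengths are in m, angles in rad, forces in N, time in s.
With the tool pointing down it reaches from about 0.225 to 0.875 m from the base axis. Payload 3.4 kg.
Tool frame: the origin (TCP) lies where the fingers leave the gripper's body, on its centre line; the fingertips stand 73 mm ahead of it and the grasp point (between the pads) lies 54 mm ahead of it; x points along the fingers, y is the direction in which the jaws open and shut, and the axes are right-handed (so a half turn about x gives the same grasp; the last joint's range is limited). The gripper opens to 85 mm and grips with 20 to 120 N. Pads are 22 mm wide; open, the fingers measure 114 mm over their backs; the gripper's body (76 mm by 85 mm) begins 54 mm behind the grasp point. The pads swing forward as they close: fully open they stand 13 mm farther back than shut.
Start: joints at [1.009, 0.276, 1.505, -0, 1.361, -0.121], TCP at [0.245, 0.52, 0.304] pointing down, gripper open.
Joint ranges: [-2.89, 2.89], [-0.75, 2.08], [0.22, 2.7], [-1.18, 4.32], [0.11, 2.71], [-2.7, 2.7]. Speed limits (rad/s): [2.57, 2.57, 3.14, 3.14, 3.14, 3.14].

INTERFACE

Orientations are given as a unit quaternion [w, x, y, z].
In Python, from rig import manip gives the robot as it stands.
- The arm moves only by the tool play_rows, never from a script. Its argument "steps" is a list of rows, each a list of 5 numbers: the closure, from 0 (fully open) to 1 (shut), then the shift along the tool's x, y, z as a fraction of full scale, then the turn about the tool's x as a fraction of full scale. In form: [[grip, tx, ty, tz, twist], ...]. A call has 1 to 20 rows; each row shifts and turns the commanded pose from where the row before left it, along the tool's axes as they then stand; what a row does not reach is not made up. Full scale, the value 1, is 0.03 m for a shift and 6 degrees for a turn. A row lasts 1/10 s, in which the tool goes at most 50 mm and 8.59 degrees, less where a joint would pass 70% of its speed; a pose out of reach is approached as far as the arm can. A call with a number of a shift or a turn outside -1 to 1 is refused whole. A call with a gripper value outside its range is refused whole. The fingers move at their own pace and stop on an object; "newtons" is the grip in N (left out, the last holds). Time passes only in rows, so rows that do not move let the fingers close. It gives the time, the measured TCP pose, the force and the opening at its end, in the units of the state.
- manip.get_state(): the state, without advancing time (a new reading comes with each control period).
- manip.get_image(name): name is "scene" or "top" or "wrist"; returns (picture, depth): 400x640x3 uint8, red, green, blue; 400x640 float32, m along the optical axis (not along the pixel's ray), 0 where there is no reading.
- manip.camera_model(name): a dict with "mtx" (3x3 intrinsics, pixels), "k1" (the pictures are not rectified: a ray, as slopes to the right and down, at radius r is drawn at 1 + k1 r^2 times it, then the intrinsics apply), "R" (3x3) and "t" (3): a world point X has camera coordinates R X + t. Camera axes: x right, y down, z forward; pixel columns grow to the right and rows downward; lengths in m; the calibration is good to about 2 mm. A picture is of the moment at which its call begins: read the wrist's pose just before it. camera_model takes no time and is no camera call; for the wrist camera it gives the pose at the moment of the call.
- manip.sign_off(): hands the job in, once; it reports no verdict.
Trained networks look in the newest picture that a camera, given by its name, has taken for a name from the list of things; names that differ only in an ending like _2 or _b are one class to them, and where a whole thing is asked for, a point or a joint stands for the part that bears it (a point fixed in the world has none). Each returns a list of dicts, best first, with "conf" (0 to 1); they miss things now and then, are a little off and sometimes report something else, mostly with a low value. They report only what shows in the picture. A call takes as long as a camera call.
- manip.regions_of(camera, query): "mask" (400x640 bool, what is visible of it).
- manip.mark_of(camera, query): "location" ([x, y, z] in m, in the coordinates of the camera as it stood for that picture, good to about 4 mm: a listed point, or the origin of a listed thing).
The state is a dict: "clock": time; "qpos": joint angles; "qd": joint speeds; "effort": joint torques, N m; "position": TCP position; "ee_rot": TCP orientation; "contact_force": force on the tool from outside, world axes, zero at the start; "moment": the same for the moment, N m; "width": finger opening in m.
Only numpy, scipy, OpenCV 4.12 (cv2) and the standard library are available. Lean on these libraries where they do the work, as an engineer would, in place of code of your own. Each camera call takes 0.05 s, during which the arm holds its last target.

## Working session

There is one attempt and no reset: what is moved stays moved. The work goes in short steps, Python scripts to look and compute and a tool call to move; the robot and the scene stay as the last step left them, time stands still between calls to the robot, and variables do not carry over. Pictures are saved under pics/ and viewed, and the job is handed in when it is done.

Besides the shell and the picture viewer there is one more tool, called after "Request:" in YAML: its name, and indented under it one key for each argument. play_rows: Moves the arm, as the interface text tells. Its arguments: {"type":"object","properties":{"steps":{"type":"array","items":{"type":"array","items":{"type":"number"}}},"newtons":{"type":"number"}},"required":["steps"]}

```bash
ls; mkdir -p pics; python3 - <<'E'
from rig import manip
import cv2,numpy as np
s=manip.get_state(); print({k:np.round(v,4) for k,v in s.items()})
for n in ["scene","top"]:
    p,d=manip.get_image(n); cv2.imwrite(f"pics/{n}0.png",p[:,:,::-1]); np.save(f"pics/{n}0.npy",d)
    m=manip.camera_model(n); R=np.array(m["R"]);t=np.array(m["t"])
    print(n,m["mtx"],m["k1"],-R.T@t,R[2])
    for q in ["coupling","flange_low","nipple","stand","empty_hole","spare","spool","attenuator","driver","latch"]:
        for r in manip.mark_of(n,q)[:2]:
            print(q,round(r["conf"],2),np.round(R.T@(np.array(r["location"])-t),4))
print(manip.get_state()["clock"])
E
```

```text
pics
{'clock': np.float64(0.0), 'qpos': array([ 1.009 ,  0.2766,  1.5061, -0.    ,  1.3607, -0.121 ]), 'qd': array([ 0.0011,  0.    ,  0.0007, -0.0014,  0.    ,  0.0007]), 'effort': array([ 2.00000e-04, -4.16778e+01, -2.45808e+01, -2.00000e-04,
        1.06000e-02, -0.00000e+00]), 'position': array([0.2451, 0.5197, 0.303 ]), 'ee_rot': array([ 0.6898,  0.154 ,  0.6902, -0.1552]), 'contact_force': array([0.2181, 0.4443, 0.3442]), 'moment': array([ 0.0436,  0.0068, -0.0218]), 'width': np.float64(0.0856)}
scene [[361.36046561   0.         322.0577738 ]
 [  0.         361.36046561 196.3169041 ]
 [  0.           0.           1.        ]] 0.009126469975602998 [-0.10613251 -0.52494885  0.8054725 ] [ 0.59491725  0.49685588 -0.63182885]
coupling 0.66 [ 0.5158 -0.4049  0.004 ]
flange_low 0.58 [ 0.5192 -0.4062  0.0668]
flange_low 0.27 [ 6.812e-01  2.638e-01 -5.000e-04]
nipple 0.5 [ 0.5178 -0.4044  0.0275]
stand 0.87 [ 0.5191  0.2188 -0.0012]
spare 0.4 [0.5243 0.2554 0.0235]
spool 0.77 [ 0.6833  0.2631 -0.0015]
attenuator 0.56 [ 0.6404 -0.3797 -0.0019]
latch 0.69 [ 0.5172 -0.4027  0.0364]
top [[440.12442891   0.         314.82554457]
 [  0.         440.12442891 195.67478772]
 [  0.           0.           1.        ]] -0.06726958534901331 [0.47728945 0.03575891 1.6003481 ] [ 0.0569884   0.00230671 -0.99837218]
coupling 0.64 [ 0.5147 -0.4076 -0.0034]
flange_low 0.72 [ 0.5172 -0.4056  0.0677]
nipple 0.46 [ 0.5125 -0.405   0.0269]
stand 0.95 [0.5169 0.2137 0.004 ]
empty_hole 0.66 [0.5054 0.1772 0.0426]
spare 0.45 [0.5258 0.2528 0.0188]
spool 0.71 [ 0.6808  0.2614 -0.0017]
attenuator 0.5 [ 0.6409 -0.3815 -0.0061]
driver 0.65 [0.4877 0.4793 0.0056]
latch 0.57 [ 0.5176 -0.4033  0.0326]
1.1
```

View pics/scene0.png

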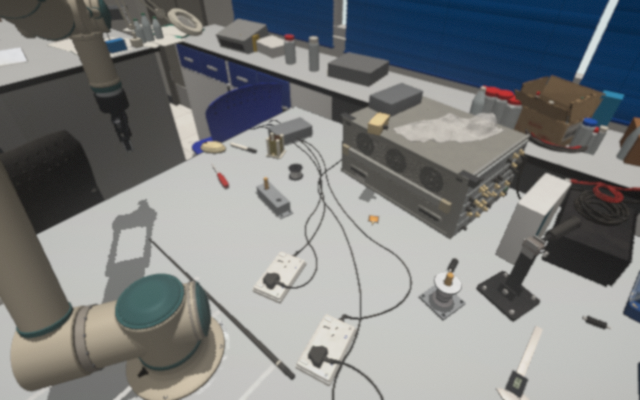

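View pics/top0.png

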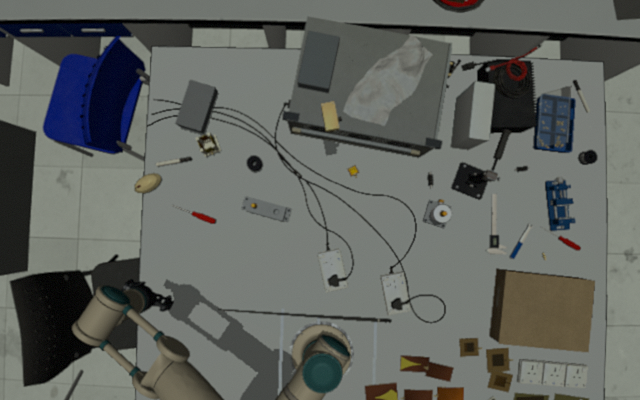

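```bash
cat > h.py <<'E'
from rig import manip
import numpy as np
from scipy.spatial.transform import Rotation as Ro
def Rt():
    s=manip.get_state(); q=s["ee_rot"]; return s,Ro.from_quat([q[1],q[2],q[3],q[0]]).as_matrix()
def go(target):
    s,R=Rt(); d=R.T@(np.array(target)-s["position"]); return d,d/0.03
def unproj(n,m,u,v,z):
    import cv2
    K=np.array(m["mtx"]);xd=(u-K[0,2])/K[0,0];yd=(v-K[1,2])/K[1,1]
    x,y=xd,yd
    for _ in range(20):
        f=1+m["k1"]*(x*x+y*y); x,y=xd/f,yd/f
    P=np.stack([x*z,y*z,z],-1)
    return (P-np.array(m["t"]))@np.array(m["R"])
E
python3 - <<'E'
from h import *
import cv2
s,R=Rt(); print(R.round(3))
print(go([0.517,-0.405,0.27]))
d=np.load("pics/top0.npy"); m=manip.camera_model("top")
v,u=np.mgrid[0:400,0:640]; P=unproj("top",m,u.astype(float),v.astype(float),d)
# height map near coupling
for r in range(150,235,5): print(r,[int(1000*P[r,c,2]) for c in range(405,520,6)])
print(P[213,437],P[180,470],P[145,490])
E
```

```text
[[ 0.     0.427  0.904]
 [ 0.     0.904 -0.427]
 [-1.     0.     0.   ]]
(array([ 0.03386187, -0.72071827,  0.64038434]), array([  1.12872915, -24.02394244,  21.34614463]))
150 [141, 142, 142, 149, 183, -7, 1, -2, -6, 7, -3, 4, 0, -11, 0, 187, 199, -3, -2, 5]
155 [4, 28, 125, -4, -6, -5, -1, 2, -4, -4, 2, 4, -1, -3, -7, 196, 200, 1, 1, -8]
160 [0, 0, -4, 2, -4, 0, -4, 0, 3, -3, -7, 0, -2, -7, 4, 192, 0, 3, 0, 2]
165 [2, 4, -2, 0, 0, -3, 3, 2, -3, 10, 13, 4, 0, -1, -2, 191, -2, 3, -4, -4]
170 [-1, -3, 0, -4, -12, 6, 0, -4, 1, 1600, 13, 8, 13, 8, 199, -11, -4, -9, 0, 23]
175 [4, 1, -5, -4, 14, -3, -2, -2, -2, 10, 15, 35, 106, 164, 195, 205, -8, 0, 0, 4]
180 [4, -2, 2, 0, 10, 5, -3, -1, 1600, 20, 12, 61, 94, 121, 178, -8, -3, 3, -5, 6]
185 [1, -2, 0, 2, 2, 4, 0, 0, 7, 12, 11, 25, 45, 13, -2, -5, 1, -2, -7, -1]
190 [7, 2, -4, 1, 0, -4, 0, 3, -1, 2, 11, 7, 6, 16, -5, 3, 0, -6, 4, -1]
195 [-1, 6, -2, -2, 2, -6, 0, -2, 0, 0, 2, 13, 11, 5, -1, 2, 1, -1, -2, 6]
200 [0, 0, 4, -4, 7, -2, 23, -9, -1, -9, -1, 0, 1, -1, 0, 0, -1, 3, -3, -5]
205 [3, -3, -4, 3, 9, 12, 67, 6, -2, -2, -3, 3, 4, -1, 0, -1, 0, -9, 3, -3]
210 [-3, 6, 1, 2, 10, 71, 76, 77, -1, -2, -2, 2, 8, -2, -1, 5, -4, -3, 0, -2]
215 [-5, 3, -5, -7, 7, 76, 75, 68, 0, 1, 0, -6, -3, 1, -5, -1, -3, 1, 3, -1]
220 [0, 2, 1, 4, 13, 6, 78, 73, 3, 0, 4, -3, 0, 0, -4, 0, -2, -4, 5, 3]
225 [0, -6, 0, 0, 2, 5, 13, -1, 1, 0, -1, 0, -4, -3, 1, 3, -2, 1, 6, -7]
230 [1, 1, -1, -4, -3, 0, 1, 3, -8, -9, -5, -3, 0, -5, 0, 9, 2, 1, -2, -3]
[ 0.51633418 -0.38768822  0.0748572 ] [ 0.63803452 -0.51278148  0.04792077] [ 0.77636209 -0.60594537 -0.00342456]
```

Request:
play_rows:
  steps:
    - [0,0,-0.45,0.4,0]
    - [0,0,-0.9,0.8,0]
    - [0,0,-0.9,0.8,0]
    - [0,0,-0.9,0.8,0]
    - [0,0,-0.9,0.8,0]
    - [0,0,-0.9,0.8,0]
    - [0,0,-0.9,0.8,0]
    - [0,0,-0.9,0.8,0]
    - [0,0,-0.9,0.8,0]
    - [0,0,-0.9,0.8,0]
    - [0,0,-0.9,0.8,0]
    - [0,0,-0.9,0.8,0]
    - [0,0,-0.9,0.8,0]
    - [0,0,-0.9,0.8,0]

```text
clock: 2.5
position: [0.3821, 0.0501, 0.3041]
ee_rot: [0.69, 0.155, 0.69, -0.155]
contact_force: [0.7, 0.4, 0.3]
width: 0.0857
```

Request:
play_rows:
  steps:
    - [0,0,-0.9,0.8,0]
    - [0,0,-0.9,0.8,0]
    - [0,0,-0.9,0.8,0]
    - [0,0,-0.9,0.8,0]
    - [0,0,-0.9,0.8,0]
    - [0,0,-0.9,0.8,0]
    - [0,0,-0.9,0.8,0]
    - [0,0,-0.9,0.8,0]
    - [0,0,-0.9,0.8,0]
    - [0,0,-0.9,0.8,0]
    - [0,0,-0.45,0.4,0]
    - [0,0,0,0,0]
    - [0,0,0,0,0]

```text
clock: 3.8
position: [0.4889, -0.311, 0.3036]
ee_rot: [0.689, 0.155, 0.691, -0.154]
contact_force: [0.5, 1.5, 0.4]
width: 0.0855
```

```bash
python3 - <<'E'
from h import *
import cv2
s,R=Rt(); print(s["position"],s["clock"],s["contact_force"],R.round(3),s["qpos"].round(2))
n="wrist"
m=manip.camera_model(n);p,d=manip.get_image(n); cv2.imwrite("pics/w1.png",p[:,:,::-1]); np.save("pics/w1.npy",d)
Rm=np.array(m["R"]);t=np.array(m["t"]);print(-Rm.T@t,Rm[2],m["mtx"],m["k1"])
for q in ["coupling","flange_low","nipple","latch"]:
    for r in manip.mark_of(n,q)[:2]: print(q,r["conf"],Rm.T@(np.array(r["location"])-t))
print(go([0.517,-0.405,0.25]))
E
```

```text
[ 0.48894935 -0.3109954   0.30358754] 3.8 [0.47769452 1.50893724 0.37315614] [[-0.001  0.427  0.904]
 [ 0.002  0.904 -0.427]
 [-1.     0.001 -0.002]] [-0.69  0.28  1.49  0.    1.37 -1.82]
[ 0.42857538 -0.28261716  0.37410108] [ 0.23569743 -0.10945072 -0.96564344] [[332.5221844    0.         327.09589285]
 [  0.         332.5221844  206.42416024]
 [  0.           0.           1.        ]] 0.006964312408714387
coupling 0.92 [ 0.51540338 -0.39889514  0.00149134]
flange_low 0.9 [ 0.51434091 -0.40450507  0.06886982]
nipple 0.94 [ 0.51630279 -0.40688602  0.02270683]
latch 0.65 [ 0.50972546 -0.40124997  0.03143973]
(array([ 0.05426212, -0.07385915,  0.06502944]), array([ 1.80873721, -2.46197157,  2.16764788]))
```

```bash
ls pics
```

```text
scene0.npy
scene0.png
top0.npy
top0.png
w1.npy
w1.png
```

View pics/w1.png

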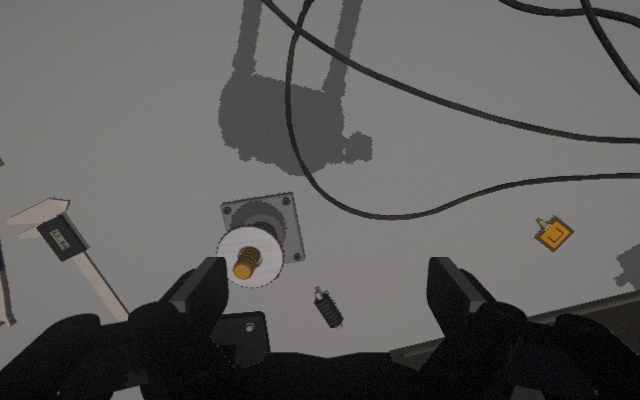

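```bash
python3 - <<'E'
from h import *
import cv2
d=np.load("pics/w1.npy"); m=manip.camera_model("wrist")
v,u=np.mgrid[0:400,0:640]; P=unproj("w",m,u.astype(float),v.astype(float),d)
near=np.hypot(P[...,0]-.516,P[...,1]+.405)<.06
for lo,hi in [(.06,.09),(.102,.115)]:
    k=near&(P[...,2]>lo)&(P[...,2]<hi)&(d>0); Q=P[k]; print(len(Q),np.median(Q,0),Q.min(0),Q.max(0))
    c,r=cv2.minEnclosingCircle(Q[:,:2].astype(np.float32)); print(c,r)
E
```

```text
2778 [ 0.51101401 -0.39864696  0.07944264] [ 0.48321249 -0.43630781  0.07078219] [ 0.5481497  -0.3717707   0.08987173]
(0.5155890583992004, -0.4048720896244049) 0.03347267583012581
327 [ 0.51457627 -0.40299789  0.10861674] [ 0.506937   -0.4132397   0.10204401] [ 0.5246232  -0.39573755  0.1110112 ]
(0.5160642862319946, -0.4041277766227722) 0.009333501569926739
```

```bash
python3 - <<'E'
from h import *
print(go([0.516,-0.4045,0.20]))
E
```

```text
(array([ 0.10426201, -0.07384453,  0.06390675]), array([ 3.47540033, -2.46148442,  2.13022484]))
```

Request:
play_rows:
  steps:
    - [0.4,0,-0.5,0.43,0]
    - [0.4,0,-0.7,0.6,0]
    - [0.4,0,-0.7,0.6,0]
    - [0.4,0.5,-0.56,0.5,0]
    - [0.4,0.8,0,0,0]
    - [0.4,0.8,0,0,0]
    - [0.4,0.8,0,0,0]
    - [0.4,0.4,0,0,0]
    - [0.4,0,0,0,0]
    - [0.4,0,0,0,0]
  newtons: 30

```text
clock: 5.05
position: [0.5166, -0.4058, 0.2058]
ee_rot: [0.69, 0.154, 0.69, -0.155]
contact_force: [-0.1, 0.3, 1.6]
width: 0.0514
```

```bash
cat > look.py <<'E'
from h import *
import cv2,sys
s,R=Rt(); print(s["position"],s["clock"],s["contact_force"],s["width"])
m=manip.camera_model("wrist");p,d=manip.get_image("wrist"); cv2.imwrite(f"pics/{sys.argv[1]}.png",p[:,:,::-1]); np.save(f"pics/{sys.argv[1]}.npy",d)
v,u=np.mgrid[0:400,0:640]; P=unproj("w",m,u.astype(float),v.astype(float),d)
near=np.hypot(P[...,0]-.516,P[...,1]+.4045)<.04
for lo,hi in [(.06,.09),(.104,.113)]:
    k=near&(P[...,2]>lo)&(P[...,2]<hi)&(d>0); Q=P[k]; print(len(Q),np.median(Q,0))
    c,r=cv2.minEnclosingCircle(Q[:,:2].astype(np.float32)); print(c,r)
print(go([0.516,-0.4045,0.20])[0])
E
python3 look.py w2
```

```text
[ 0.51657574 -0.40576194  0.20578818] 5.05 [-0.13795304  0.32237456  1.5590009 ] 0.05142851177841245
6896 [ 0.51002405 -0.40188624  0.07867298]
(0.5149822235107422, -0.40503138303756714) 0.0332462377846241
778 [ 0.5137088  -0.40462473  0.10800105]
(0.5148956775665283, -0.4048360288143158) 0.009152019396424294
[ 0.00636608  0.0010596  -0.00138385]
```

View pics/w2.png

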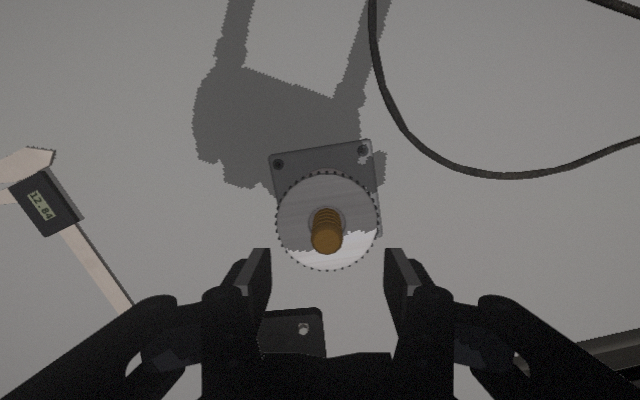

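Request:
play_rows:
  steps:
    - [0.4,0.4,0,-0.04,0]
    - [0.4,0.5,0,0,0]
    - [0.5,0.4,0,0,0]
    - [0.68,0.16,0,0,0]
    - [0.68,0,0,0,0]
    - [0.68,0,0,0,0]
    - [0.68,0,0,0,0]

```text
clock: 5.8
position: [0.5154, -0.4056, 0.1618]
ee_rot: [0.69, 0.154, 0.69, -0.155]
contact_force: [0.6, 0.7, -0.1]
width: 0.0278
```

```bash
python3 look.py w3
```

```text
[ 0.51537097 -0.40558292  0.16176919] 5.8 [ 0.58625404  0.6650082  -0.13976967] 0.027762560009317414
7868 [ 0.50393499 -0.40083695  0.07864565]
(0.5148546099662781, -0.4051007926464081) 0.033211153000593185
2101 [ 0.51260872 -0.40437183  0.10810369]
(0.5087267160415649, -0.4022263288497925) 0.027298390865325928
[-0.03824123  0.00121544  0.00019611]
```

View pics/w3.png

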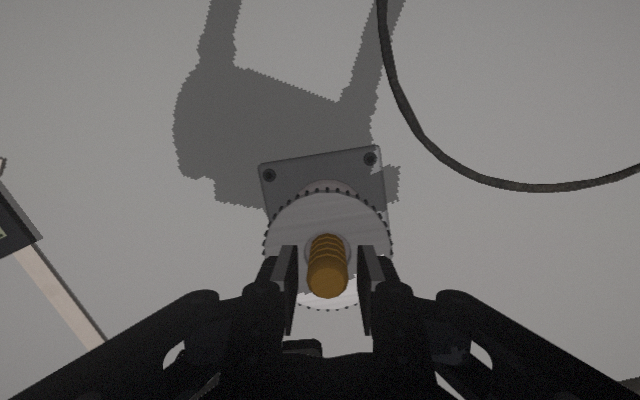

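Request:
play_rows:
  steps:
    - [0.68,0.1,0,0,0]
    - [0.68,0.1,0,0,0]
    - [0.68,0.05,0,0,0]
    - [0.68,0,0,0,0]
    - [0.68,0,0,0,0]

```text
clock: 6.35
position: [0.515, -0.4052, 0.1535]
ee_rot: [0.69, 0.155, 0.69, -0.155]
contact_force: [-0.4, 0.1, -0.1]
width: 0.0269
```

Request:
play_rows:
  steps:
    - [0.68,0.05,0,0,0]
    - [0.68,0,0,0,0]
    - [0.68,0,0,0,0]

```text
clock: 6.65
position: [0.515, -0.4052, 0.152]
ee_rot: [0.69, 0.155, 0.69, -0.155]
contact_force: [0.1, 0.6, -0.3]
width: 0.0276
```

Request:
play_rows:
  steps:
    - [0.68,0.05,0,0,0]
    - [0.68,0,0,0,0]
    - [0.68,0,0,0,0]

```text
clock: 6.95
position: [0.5152, -0.4054, 0.1508]
ee_rot: [0.69, 0.155, 0.69, -0.155]
contact_force: [-0.1, -0.6, 1.1]
width: 0.0273
```

Request:
play_rows:
  steps:
    - [0.68,0.05,0,0,0]
    - [0.68,0,0,0,0]
    - [0.68,0,0,0,0]

```text
clock: 7.25
position: [0.5152, -0.4054, 0.15]
ee_rot: [0.69, 0.154, 0.69, -0.155]
contact_force: [-1.2, -0.5, 5.9]
width: 0.0276
```

Request:
play_rows:
  steps:
    - [0.68,0.1,0,0,0]
    - [0.68,0.1,0,0,0]
    - [0.68,0.1,0,0,0]
    - [0.68,0,0,0,0]
    - [0.68,0,0,0,0]

```text
clock: 7.75
position: [0.5152, -0.4054, 0.1421]
ee_rot: [0.691, 0.154, 0.689, -0.155]
contact_force: [-1.5, 2.7, 10.5]
width: 0.0273
```

Request:
play_rows:
  steps:
    - [0.68,0.05,0,0,0]
    - [0.68,0.05,0,0,0]
    - [0.68,0,0,0,0]
    - [0.68,0,0,0,0]

```text
clock: 8.15
position: [0.5152, -0.4054, 0.1395]
ee_rot: [0.691, 0.154, 0.689, -0.155]
contact_force: [-2.6, 2.3, 11.5]
width: 0.0273
```

Request:
play_rows:
  steps:
    - [0.68,0.06,0,0,0]
    - [0.68,0.05,0,0,0]
    - [0.68,0,0,0,0]
    - [0.68,0,0,0,0]

```text
clock: 8.55
position: [0.5152, -0.4054, 0.1367]
ee_rot: [0.691, 0.154, 0.689, -0.155]
contact_force: [-3.0, 2.7, 14.1]
width: 0.0275
```

Request:
play_rows:
  steps:
    - [0.68,0.03,0,0,0]
    - [0.68,0,0,0,0]
    - [0.68,0,0,0,0]

```text
clock: 8.85
position: [0.5152, -0.4054, 0.1359]
ee_rot: [0.691, 0.154, 0.689, -0.155]
contact_force: [-3.1, 2.6, 16.0]
width: 0.0274
```

Request:
play_rows:
  steps:
    - [0.74,0,0,0,0]
    - [0.76,0,0,0,0]
    - [0.77,0,0,0,0]
  newtons: 30

```text
clock: 9.15
position: [0.5158, -0.4052, 0.1361]
ee_rot: [0.691, 0.154, 0.689, -0.155]
contact_force: [-1.9, 3.4, 15.9]
width: 0.0197
```

Request:
play_rows:
  steps:
    - [0.8,0,0,0,0]
    - [0.85,0,0,0,0]
    - [0.9,0,0,0,0]
    - [0.9,0,0,0,0]
    - [0.9,0,0,0,0]

```text
clock: 9.65
position: [0.5159, -0.4052, 0.1362]
ee_rot: [0.691, 0.154, 0.689, -0.155]
contact_force: [-1.8, 3.6, 16.6]
width: 0.0174
```

Request:
play_rows:
  steps:
    - [0.9,-0.07,0,0,0]
    - [0.9,0,0,0,0]

```text
clock: 9.85
position: [0.5159, -0.4052, 0.138]
ee_rot: [0.691, 0.154, 0.689, -0.155]
contact_force: [-0.8, 2.4, 13.9]
width: 0.0174
```

Request:
play_rows:
  steps:
    - [0.9,-0.1,0,0,0]
    - [0.9,0,0,0,0]

```text
clock: 10.05
position: [0.5159, -0.4052, 0.1407]
ee_rot: [0.691, 0.154, 0.689, -0.155]
contact_force: [-0.7, 2.4, 10.6]
width: 0.0172
```

Request:
play_rows:
  steps:
    - [0.9,-0.1,0,0,0]
    - [0.9,-0.1,0,0,0]
    - [0.9,0,0,0,0]

```text
clock: 10.35
position: [0.5158, -0.4052, 0.1444]
ee_rot: [0.691, 0.155, 0.689, -0.155]
contact_force: [1.7, 1.1, 4.4]
width: 0.0171
```

Request:
play_rows:
  steps:
    - [0.9,-0.15,0,0,0]
    - [0.9,-0.15,0,0,0]
    - [0.9,0,0,0,0]

```text
clock: 10.65
position: [0.5148, -0.4055, 0.1535]
ee_rot: [0.69, 0.154, 0.69, -0.155]
contact_force: [0.7, -0.2, 0.2]
width: 0.0171
```

```bash
python3 look.py w4
```

```text
[ 0.51483152 -0.40545813  0.15354636] 10.65 [ 0.72602004 -0.16108548  0.16302828] 0.01707447626518542
6934 [ 0.4999887  -0.39704084  0.07824923]
(0.514750063419342, -0.40517473220825195) 0.03308825194835663
1124 [ 0.50666411 -0.40124709  0.10841803]
(0.5080388188362122, -0.4020892381668091) 0.022250574082136154
[-0.04663362  0.0013279   0.00068202]
```

View pics/w4.png

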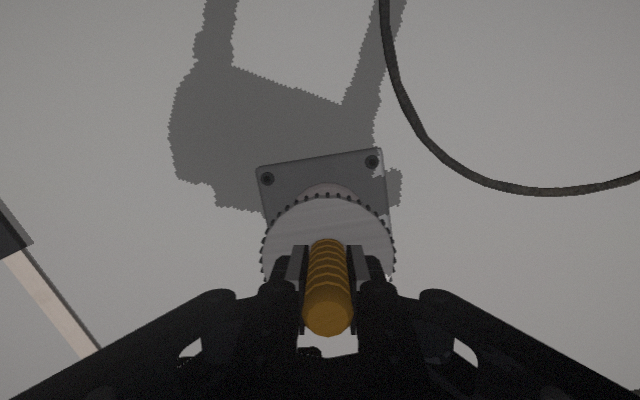

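Request:
play_rows:
  steps:
    - [0.9,-0.2,0,0,0]
    - [0.9,-0.3,0,0,0]
    - [0.9,-0.5,0,0,0]
    - [0.9,-0.8,0,0,0]
    - [0.9,-0.8,0,0,0]
    - [0.9,-0.8,0,0,0]
    - [0.9,-0.5,0,0,0]
    - [0.9,0,0,0,0]
    - [0.9,0,0,0,0]

```text
clock: 11.6
position: [0.5145, -0.4049, 0.2701]
ee_rot: [0.69, 0.155, 0.69, -0.155]
contact_force: [-0.3, 0.7, -2.3]
width: 0.0168
```

```bash
python3 look.py w5; python3 - <<'E'
from h import *
import cv2
p,d=manip.get_image("scene"); cv2.imwrite("pics/s5.png",cv2.resize(p[140:340,320:640,::-1],None,fx=2,fy=2))
print(go([0.505,0.177,0.27]))
E
```

```text
[ 0.51448496 -0.40494673  0.27012187] 11.6 [-0.31754976  0.7435114  -2.32610209] 0.0168098512393057
4417 [ 0.51254859 -0.40304274  0.07810605]
(0.5148058533668518, -0.4050460159778595) 0.03295284882187843
0 [nan nan nan]
(0.0, 0.0) 0.0
[0.06922266 0.00092373 0.00152541]
(array([-9.13916491e-05,  5.22120536e-01, -2.56653741e-01]), array([-3.04638830e-03,  1.74040179e+01, -8.55512470e+00]))
  return _methods._mean(a, axis=axis, dtype=dtype,
  ret = um.true_divide(
```

View pics/s5.png

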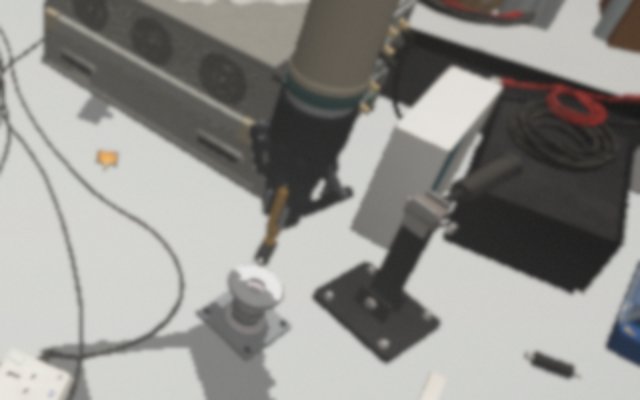

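View pics/w5.png

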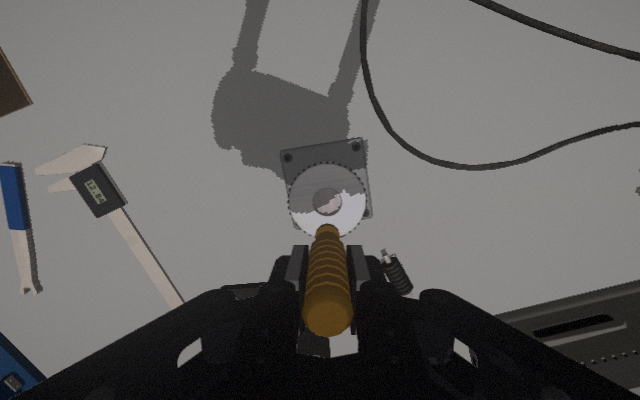

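Request:
play_rows:
  steps:
    - [0.9,0,0.4,-0.2,0]
    - [0.9,0,0.8,-0.39,0]
    - [0.9,0,0.9,-0.44,0]
    - [0.9,0,0.9,-0.44,0]
    - [0.9,0,0.9,-0.44,0]
    - [0.9,0,0.9,-0.44,0]
    - [0.9,0,0.9,-0.44,0]
    - [0.9,0,0.9,-0.44,0]
    - [0.9,0,0.9,-0.44,0]
    - [0.9,0,0.9,-0.44,0]
    - [0.9,0,0.9,-0.44,0]
    - [0.9,0,0.9,-0.44,0]
    - [0.9,0,0.9,-0.44,0]
    - [0.9,0,0.9,-0.44,0]
    - [0.9,0,0.9,-0.44,0]
    - [0.9,0,0.9,-0.44,0]
    - [0.9,0,0.9,-0.44,0]
    - [0.9,0,0.9,-0.44,0]
    - [0.9,0,0.9,-0.44,0]

```text
clock: 13.6
position: [0.5058, 0.1474, 0.2692]
ee_rot: [0.689, 0.154, 0.691, -0.155]
contact_force: [-0.0, 0.0, -0.8]
width: 0.0171
```

Request:
play_rows:
  steps:
    - [0.9,0,0.6,-0.3,0]
    - [0.9,0,0.3,-0.15,0]
    - [0.9,0,0,0,0]
    - [0.9,0,0,0,0]

```text
clock: 14.0
position: [0.5061, 0.1754, 0.2697]
ee_rot: [0.69, 0.154, 0.69, -0.155]
contact_force: [-0.2, 0.1, -1.0]
width: 0.0172
```

```bash
cat > look2.py <<'E'
from h import *
import cv2,sys
s,R=Rt(); print(s["position"],s["clock"],s["contact_force"],s["width"],R.round(3).tolist())
m=manip.camera_model("wrist");p,d=manip.get_image("wrist"); f=sys.argv[1]
cv2.imwrite(f"pics/{f}.png",p[:,:,::-1]); np.save(f"pics/{f}.npy",d)
Rm=np.array(m["R"]);t=np.array(m["t"]); np.savez(f"pics/{f}_m.npz",R=Rm,t=t,K=m["mtx"],k1=m["k1"])
for q in ["stand","empty_hole","spare","nipple"]:
    for r in manip.mark_of("wrist",q)[:2]: print(q,round(r["conf"],2),Rm.T@(np.array(r["location"])-t))
E
python3 look2.py w6
```

```text
[0.50611107 0.17543078 0.26965409] 14.0 [-0.17944013  0.11320429 -0.98127334] 0.017212812934722526 [[-0.001, 0.426, 0.905], [-0.001, 0.905, -0.426], [-1.0, -0.001, -0.0]]
stand 0.85 [ 0.51700964  0.21597881 -0.00088975]
empty_hole 0.95 [0.50592535 0.1762358  0.04431657]
spare 0.69 [0.67959952 0.26886453 0.00073545]
spare 0.61 [0.52165809 0.25227538 0.01665137]
nipple 0.95 [0.504636   0.17835672 0.15947746]
```

View pics/w6.png

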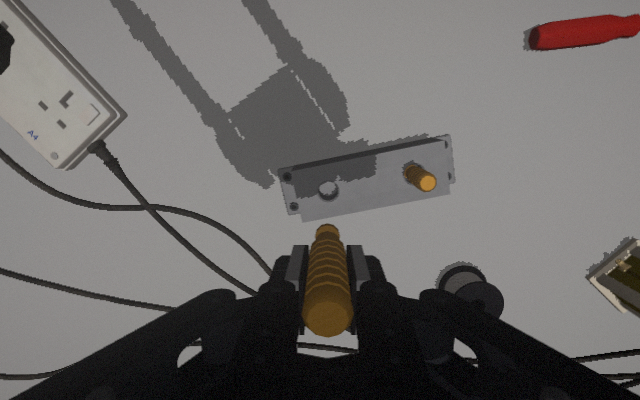

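```bash
cat >> h.py <<'E'
def proj(m,X):
    K=np.array(m["K"]);c=np.asarray(X)@np.array(m["R"]).T+np.array(m["t"]);x=c[...,0]/c[...,2];y=c[...,1]/c[...,2]
    f=1+float(m["k1"])*(x*x+y*y);return np.stack([K[0,0]*x*f+K[0,2],K[1,1]*y*f+K[1,2]],-1)
E
python3 - <<'E'
from h import *
import cv2
z=np.load("pics/w6_m.npz"); mm=dict(mtx=z["K"],k1=float(z["k1"]),R=z["R"],t=z["t"])
p=cv2.imread("pics/w6.png"); d=np.load("pics/w6.npy")
pos=np.array([.5061,.1754,.2697])
for h in [.112,.107,.10,.054]: print(h,proj(z,pos-[0,0,h]))
print("axis at z=.04",proj(z,np.array([.5061,.1754,.04])))
a=np.linspace(0,2*np.pi,72)
def ring(cx,cy,h,r): return proj(z,np.stack([cx+r*np.cos(a),cy+r*np.sin(a),h+0*a],-1))
# view crops
S=6;x0,y0,x1,y1=280,160,400,260
c=cv2.resize(p[y0:y1,x0:x1],None,fx=S,fy=S,interpolation=cv2.INTER_CUBIC)
def dr(q,col):
    cv2.polylines(c,[((q-[x0-.5,y0-.5])*S).astype(int)],True,col,1)
def un(u,v,h):
    K=z["K"];A=unproj("",mm,np.array(u,float),np.array(v,float),np.array(1.0));C=-z["R"].T@z["t"];D=A-C;return C+D*(h-C[2])/D[2]
print("hole",un(328.5,189.5,.04))
H=un(328.5,189.5,.04)
dr(ring(H[0],H[1],.04,.009),(0,255,0)); dr(ring(.5061,.1754,.1577,.007),(0,0,255))
cv2.imwrite("pics/c6.png",c)
k=(d>0); v,u=np.mgrid[0:400,0:640];P=unproj("",mm,u.astype(float),v.astype(float),d)
for (r,q) in [(180,300),(200,300),(180,350),(195,370),(205,330)]: print(P[r,q])
E
```

```text
0.112 [327.18454517 235.34990009]
0.107 [327.18160456 238.39357979]
0.1 [327.17722562 242.92626564]
0.054 [327.13774132 283.81097179]
axis at z=.04 [327.22708079 191.33910102]
hole [0.50503086 0.17720208 0.04      ]
[0.48568918 0.15759903 0.04132831]
[0.50257823 0.14915123 0.04093299]
[0.50522929 0.19879167 0.04078119]
[0.52635694 0.20976268 0.03917467]
[0.5188873  0.1722273  0.04051272]
```

View pics/c6.png

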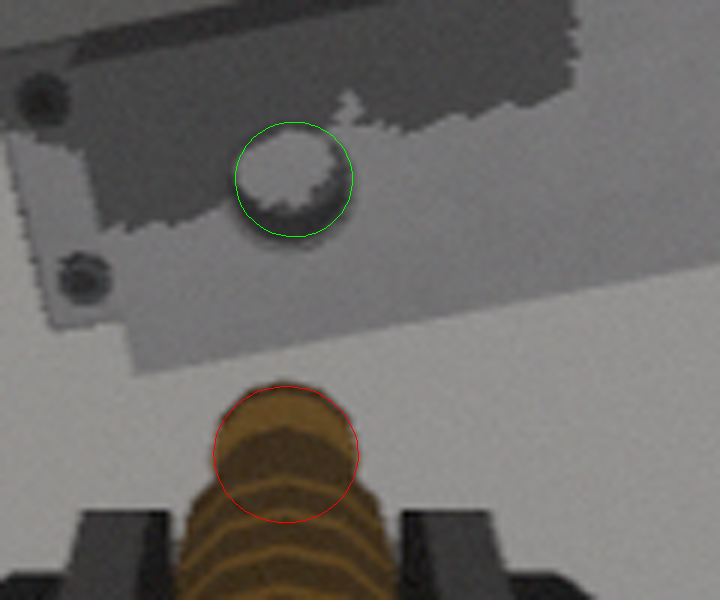

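Request:
play_rows:
  steps:
    - [0.9,0.3,0.04,0.03,0]
    - [0.9,0.6,0,0,0]
    - [0.9,0.7,0,0,0]
    - [0.9,0.7,0,0,0]
    - [0.9,0.6,0,0,0]
    - [0.9,0.4,0,0,0]
    - [0.9,0.2,0,0,0]
    - [0.9,0,0,0,0]
    - [0.9,0,0,0,0]

```text
clock: 15.15
position: [0.5084, 0.1767, 0.1655]
ee_rot: [0.69, 0.155, 0.69, -0.154]
contact_force: [-0.2, -0.5, -0.2]
width: 0.0174
```

```bash
python3 look2.py w7; python3 - <<'E'
from h import *
import cv2
z=np.load("pics/w7_m.npz")
p=cv2.imread("pics/w7.png"); s,R=Rt(); pos=np.array(s["position"])
a=np.linspace(0,2*np.pi,72)
def ring(c,h,r): return proj(z,np.stack([c[0]+r*np.cos(a),c[1]+r*np.sin(a),h+0*a],-1))
S=6;x0,y0,x1,y1=270,180,390,280
c=cv2.resize(p[y0:y1,x0:x1],None,fx=S,fy=S,interpolation=cv2.INTER_CUBIC)
def dr(q,col): cv2.polylines(c,[((q-[x0-.5,y0-.5])*S).astype(int)],True,col,1)
dr(ring(pos,.04,.009),(0,255,0)); dr(ring(pos,pos[2]-.112,.007),(0,0,255))
cv2.imwrite("pics/c7.png",c); print(pos)
E
```

```text
[0.50842712 0.17667619 0.16550504] 15.15 [-0.17490282 -0.49237655 -0.18351173] 0.017444949276935028 [[0.001, 0.427, 0.904], [0.0, 0.904, -0.427], [-1.0, 0.001, 0.001]]
stand 0.8 [0.51769058 0.2129082  0.00095515]
stand 0.73 [0.50327796 0.17850664 0.04353424]
empty_hole 0.59 [0.50461256 0.17941844 0.04738619]
spare 0.96 [0.52236742 0.25380656 0.01575216]
nipple 0.72 [0.50457074 0.17854201 0.05452412]
[0.50823878 0.17669705 0.16567356]
```

View pics/c7.png

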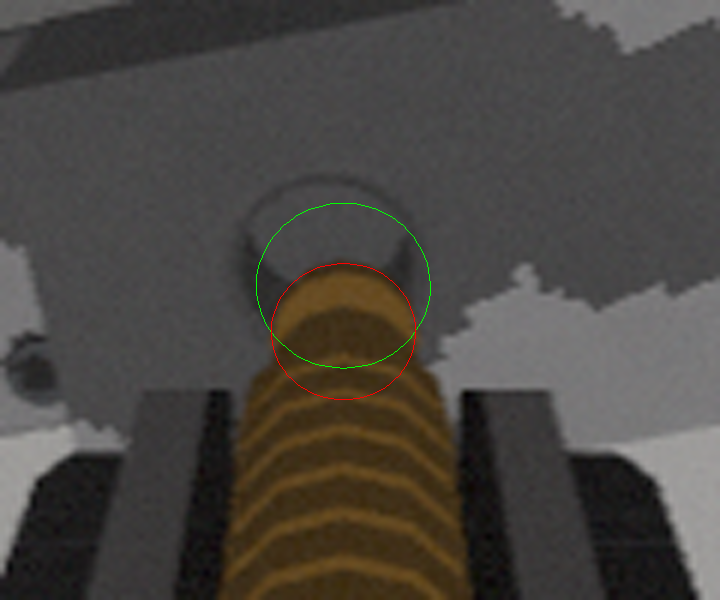

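```bash
python3 - <<'E'
from h import *
import cv2
p=cv2.imread("pics/w7.png"); 
S=8;x0,y0,x1,y1=295,195,375,245
g=p[y0:y1,x0:x1].astype(float); g=np.clip((g-20)*3.2,0,255).astype(np.uint8)
c=cv2.resize(g,None,fx=S,fy=S,interpolation=cv2.INTER_CUBIC); cv2.imwrite("pics/c7b.png",c)
z=np.load("pics/w7_m.npz"); s,R=Rt(); pos=np.array([.5083,.1767,.1656])
print(-z["R"].T@z["t"], z["R"][2], R.T@(-z["R"].T@z["t"]-pos),(z["R"]@R)[2])
z6=np.load("pics/w6_m.npz");z6p=np.array([.5061,.1754,.2697]); print(R.T@(-z6["R"].T@z6["t"]-z6p),(z6["R"]@R)[2])
d=np.load("pics/w7.npy"); mm=dict(mtx=z["K"],k1=float(z["k1"]),R=z["R"],t=z["t"])
v,u=np.mgrid[0:400,0:640];P=unproj("",mm,u.astype(float),v.astype(float),d)
for r in range(200,245,4): print(r,[int(1000*P[r,q,2]) if d[r,q]>0 else -1 for q in range(300,356,3)])
E
```

```text
[0.44787087 0.20514074 0.23583999] [ 0.23812457 -0.11091718 -0.96488034] [-7.03139620e-02  5.49240868e-06 -6.67095022e-02] [9.65171533e-01 4.07807735e-04 2.61617556e-01]
[-0.07044186  0.00012232 -0.06673966] [ 0.9655284 -0.0014462  0.2602937]
200 [40, 40, 40, 40, 40, 39, 40, 39, 40, 40, 41, 41, 40, 40, 41, 41, 41, 40, 40]
204 [39, 39, 39, 40, 39, 40, 39, 40, 40, 40, 41, 40, 40, 39, 40, 40, 40, 40, 40]
208 [40, 39, 39, 39, 40, 39, 40, 42, 39, 41, 39, 40, 40, 40, 40, 40, 40, 39, 40]
212 [41, 39, 40, 40, 40, 39, 21, 20, 20, 19, 20, 39, 40, 39, 39, 40, 39, 40, 40]
216 [40, 41, 39, 41, 38, 20, 19, 19, 19, 19, 19, 19, 21, 40, 39, 40, 39, 41, 39]
220 [40, 39, 40, 40, 21, 20, 19, 19, 20, 19, 20, 21, 20, 39, 40, 40, 40, 39, 40]
224 [40, 41, 40, 38, 28, 20, 21, 21, 55, 58, 57, 19, 24, 38, 39, 41, 39, 40, 39]
228 [39, 40, 40, 39, 33, 27, 56, 59, 60, 58, 59, 58, 58, 39, 40, 40, 39, 40, 40]
232 [39, 39, 40, 39, 38, 34, 60, 60, 69, 70, 69, 68, 58, 40, 39, 40, 41, 39, 39]
236 [40, 40, 41, 40, 40, 40, 70, 79, 81, 82, 81, 80, 71, 58, 39, 39, 40, 40, 40]
240 [40, 40, 40, 41, 41, -1, 85, 84, 85, 85, 85, 85, 84, 80, 37, 39, 39, 40, 39]
244 [39, 39, 41, 40, 81, 85, 89, 90, 92, 93, 91, 91, 90, 85, 82, 41, 40, 40, 39]
```

View pics/c7b.png

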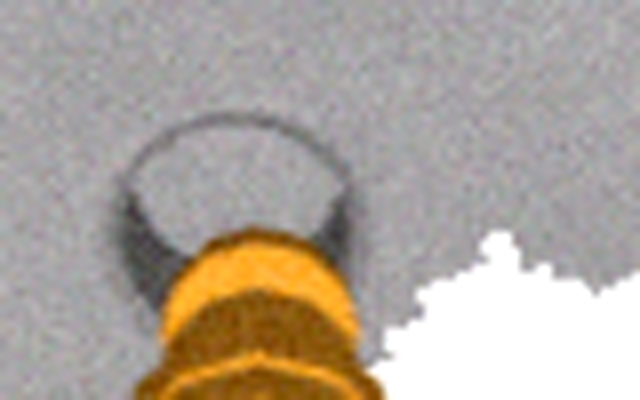

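Request:
play_rows:
  steps:
    - [0.9,0,-0.04,-0.1,0]
    - [0.9,0,0,0,0]
    - [0.9,0,0,0,0]

```text
clock: 15.7
position: [0.5045, 0.1768, 0.1651]
ee_rot: [0.69, 0.155, 0.69, -0.154]
contact_force: [0.2, 0.1, -0.9]
width: 0.0171
```

```bash
python3 look2.py w8; python3 - <<'E'
from h import *
import cv2
z=np.load("pics/w8_m.npz")
p=cv2.imread("pics/w8.png"); s,R=Rt(); pos=np.array(s["position"])
a=np.linspace(0,2*np.pi,72)
def ring(c,h,r): return proj(z,np.stack([c[0]+r*np.cos(a),c[1]+r*np.sin(a),h+0*a],-1))
S=6;x0,y0,x1,y1=270,180,390,280
g=np.clip((p[y0:y1,x0:x1].astype(float)-20)*3,0,255).astype(np.uint8)
c=cv2.resize(g,None,fx=S,fy=S,interpolation=cv2.INTER_CUBIC)
def dr(q,col): cv2.polylines(c,[((q-[x0-.5,y0-.5])*S).astype(int)],True,col,1)
dr(ring(pos,.04,.009),(0,255,0)); dr(ring(pos,pos[2]-.112,.007),(0,0,255))
cv2.imwrite("pics/c8.png",c); print(pos)
E
```

```text
[0.50451683 0.17684016 0.16511447] 15.7 [ 0.22724517  0.06028849 -0.93067816] 0.017092374119608213 [[0.0, 0.427, 0.904], [0.0, 0.904, -0.427], [-1.0, 0.0, 0.0]]
stand 0.76 [0.51844832 0.21571348 0.0007899 ]
empty_hole 0.76 [0.50598789 0.17732366 0.04566584]
spare 0.75 [0.52326458 0.25356881 0.01491957]
nipple 0.71 [0.50167395 0.17747541 0.05111625]
[0.50473359 0.17681971 0.1649981 ]
```

View pics/c8.png

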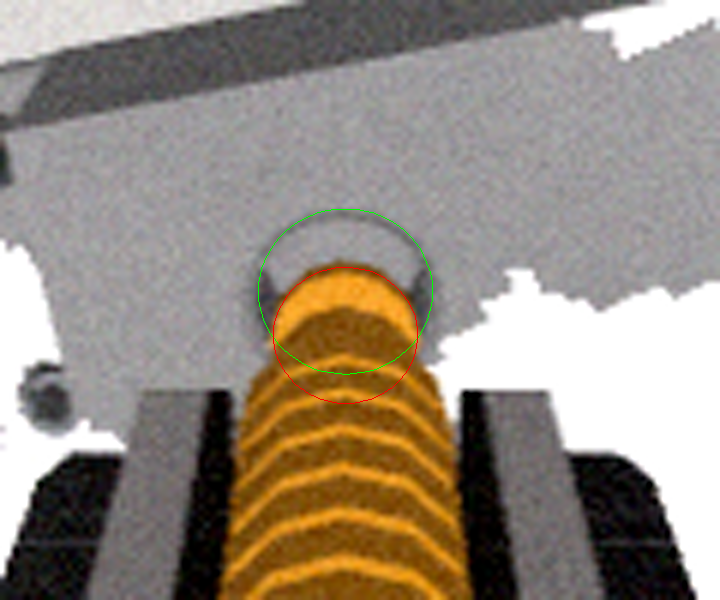

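Request:
play_rows:
  steps:
    - [0.9,0.1,0,0.03,0]
    - [0.9,0.2,0,0,0]
    - [0.9,0.2,0,0,0]
    - [0.9,0.1,0,0,0]
    - [0.9,0,0,0,0]

```text
clock: 16.45
position: [0.5053, 0.1763, 0.1462]
ee_rot: [0.69, 0.154, 0.69, -0.155]
contact_force: [0.5, 0.1, -1.1]
width: 0.0175
```

Request:
play_rows:
  steps:
    - [0.9,0.15,0,0,0]
    - [0.9,0.15,0,0,0]
    - [0.9,0,0,0,0]
    - [0.9,0,0,0,0]

```text
clock: 16.85
position: [0.5054, 0.1764, 0.1379]
ee_rot: [0.69, 0.155, 0.69, -0.155]
contact_force: [-0.8, 0.9, -1.2]
width: 0.0175
```

In the hole, no contact yet; about 6 mm to the floor.

Request:
play_rows:
  steps:
    - [0.9,0.07,0,0,0]
    - [0.9,0.05,0,0,0]
    - [0.9,0,0,0,0]
    - [0.9,0,0,0,0]

```text
clock: 17.25
position: [0.5055, 0.1764, 0.1344]
ee_rot: [0.69, 0.155, 0.69, -0.155]
contact_force: [0.8, -0.6, 0.1]
width: 0.0172
```

Request:
play_rows:
  steps:
    - [0.9,0.03,0,0,0]
    - [0.9,0,0,0,0]
    - [0.9,0,0,0,0]

```text
clock: 17.55
position: [0.5055, 0.1764, 0.1335]
ee_rot: [0.69, 0.155, 0.69, -0.155]
contact_force: [0.8, 0.1, -1.8]
width: 0.017
```

Request:
play_rows:
  steps:
    - [0.9,0.03,0,0,0]
    - [0.9,0,0,0,0]
    - [0.9,0,0,0,0]

```text
clock: 17.85
position: [0.5055, 0.1764, 0.1326]
ee_rot: [0.69, 0.155, 0.69, -0.155]
contact_force: [0.3, -0.0, -0.6]
width: 0.0174
```

Request:
play_rows:
  steps:
    - [0.9,0.03,0,0,0]
    - [0.9,0,0,0,0]
    - [0.9,0,0,0,0]

```text
clock: 18.15
position: [0.5056, 0.1764, 0.1321]
ee_rot: [0.69, 0.155, 0.69, -0.154]
contact_force: [-0.8, -0.2, 4.6]
width: 0.0172
```

Request:
play_rows:
  steps:
    - [0.9,0.02,0,0,0]
    - [0.9,0,0,0,0]
    - [0.9,0,0,0,0]

```text
clock: 18.45
position: [0.5057, 0.1764, 0.1321]
ee_rot: [0.69, 0.155, 0.69, -0.154]
contact_force: [-1.7, 0.3, 7.7]
width: 0.0171
```

Request:
play_rows:
  steps:
    - [0.9,-0.02,0,0,0]
    - [0.78,0,0,0,0]
    - [0.74,0,0,0,0]
    - [0.7,0,0,0,0]
    - [0.65,0,0,0,0]
    - [0.6,0,0,0,0]
    - [0.58,0,0,0,0]
    - [0.58,0,0,0,0]
    - [0.58,0,0,0,0]

```text
clock: 19.35
position: [0.5055, 0.1764, 0.1317]
ee_rot: [0.69, 0.155, 0.69, -0.155]
contact_force: [0.6, 0.2, 0.2]
width: 0.0362
```

```bash
python3 look2.py w9
```

```text
[0.50549295 0.17642386 0.13170588] 19.35 [0.59449861 0.18648582 0.16532969] 0.036244019524802655 [[0.0, 0.427, 0.904], [0.0, 0.904, -0.427], [-1.0, 0.0, -0.0]]
stand 0.66 [0.51847499 0.21539409 0.00277926]
spare 0.79 [0.52132289 0.25307578 0.01633949]
nipple 0.9 [0.50385804 0.17550196 0.02191541]
```

View pics/w9.png

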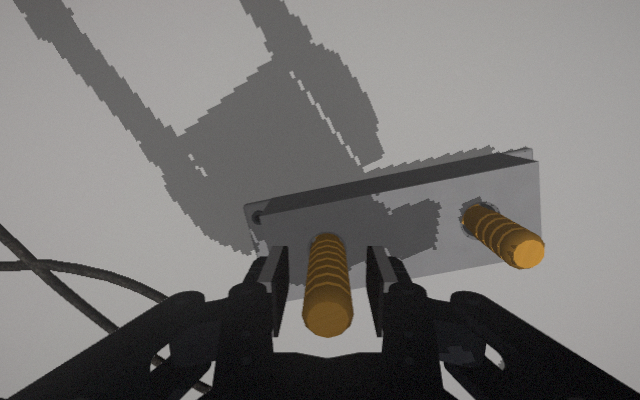

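Released and centred. Rise straight up.

Request:
play_rows:
  steps:
    - [0.58,-0.15,0,0,0]
    - [0.58,-0.4,0,0,0]
    - [0.58,-0.7,0,0,0]
    - [0.58,-0.8,0,0,0]
    - [0.58,-0.8,0,0,0]
    - [0.58,-0.8,0,0,0]
    - [0.58,-0.5,0,0,0]
    - [0.58,0,0,0,0]
    - [0.58,0,0,0,0]

```text
clock: 20.5
position: [0.5054, 0.1764, 0.2567]
ee_rot: [0.69, 0.155, 0.69, -0.154]
contact_force: [0.2, 0.1, -0.1]
width: 0.036
```

```bash
python3 look2.py w10; python3 - <<'E'
from h import *
import cv2
z=np.load("pics/w10_m.npz"); mm=dict(mtx=z["K"],k1=float(z["k1"]),R=z["R"],t=z["t"])
d=np.load("pics/w10.npy");v,u=np.mgrid[0:400,0:640];P=unproj("",mm,u.astype(float),v.astype(float),d)
k=(d>0)&(np.hypot(P[...,0]-.505,P[...,1]-.177)<.02)
for lo,hi in[(.07,.095),(.095,.12)]:
    q=P[k&(P[...,2]>lo)&(P[...,2]<hi)];print(len(q),np.median(q,0),q[:,2].max(), cv2.minEnclosingCircle(q[:,:2].astype(np.float32)))
p,d=manip.get_image("scene"); cv2.imwrite("pics/s10.png",cv2.resize(p[150:330,200:500,::-1],None,fx=2.5,fy=2.5))
E
```

```text
[0.505351   0.17639933 0.25667967] 20.5 [ 0.17358928  0.11845172 -0.0730089 ] 0.03597961409411384 [[0.001, 0.427, 0.904], [0.0, 0.904, -0.427], [-1.0, 0.001, 0.001]]
stand 0.69 [0.51681599 0.21709133 0.0016692 ]
empty_hole 0.83 [0.50257123 0.17686617 0.04641295]
spare 0.6 [0.52246409 0.2533324  0.01506075]
nipple 0.79 [0.50661517 0.17908406 0.02083195]
179 [0.49732116 0.18080373 0.08421315] 0.09475790886855058 ((0.5044180750846863, 0.17743538320064545), 0.009074456058442593)
508 [0.50333974 0.17788138 0.10389648] 0.10596057593205313 ((0.5046098828315735, 0.17720255255699158), 0.009148979559540749)
```

View pics/w10.png

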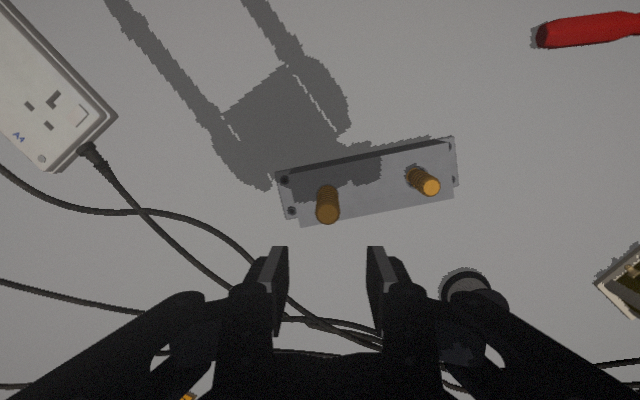

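View pics/s10.png

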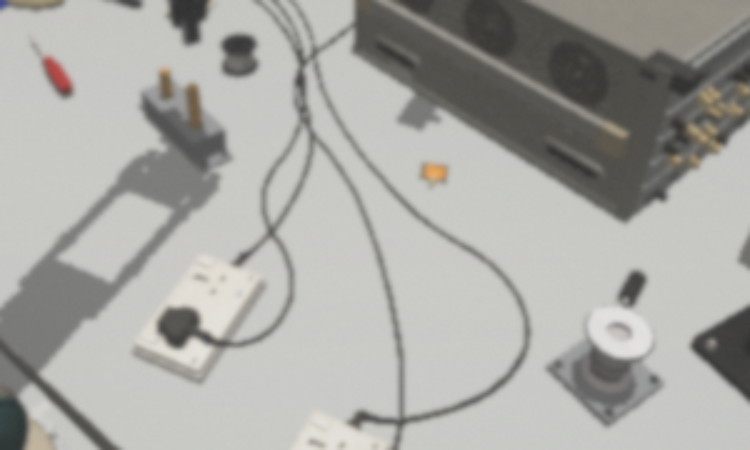

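```bash
python3 -c "
from rig import manip
print(manip.sign_off())"
```

```text
the job is handed in; nothing more can be done
None
```

The tall nipple is out of the coupling and standing in the stand's empty hole. I handed the job in at about 20.5 s of the 61 s allowed; the hand-in reports no verdict.

**Drawing it out:** I felt the flange top at about 78 mm above the bench. I pressed it about 14 mm down at roughly 16 N with both fingertips beside the nipple. I gripped the nipple there at 30 N and rose. The wrist force fell steadily, so the latch was not being pulled.

**Setting it down:** It touched the hole's floor at the predicted height with up to 7.7 N. I eased off, opened the fingers and rose clear.

**Last checks:**
- **Nipple:** its top measured 104 mm above the bench, as expected (20 + 84 mm). Its axis is at (0.505, 0.177) with no measurable tilt.
- **Coupling:** the flange sprang back to 78 mm, its height before.
- **Other things:** the spare nipple is where it was, and the robot touches nothing. The spool, attenuator and driver were never approached; I only looked them over in the last pictures.

**What disagreed:** My first fine alignment over the hole used the wrong sign for one wrist-image axis. The next picture showed it, and I corrected about 3 mm before lowering. The last network call still reported an "empty_hole" at that spot, though the nipple fills it in both the picture and the depth reading.

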